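# Unfold the crank grip and wind the spit carriage home

### The arm

A 6-joint arm with a two-finger parallel gripper is mounted at the origin on the work surface. World frame = base frame: x ahead of the robot, y to its left, z up, the work surface at z = 0. Lengths are in m, angles in rad, forces in N, time in s.
With the tool pointing down it reaches from about 0.35 to 0.775 m from the base axis. Payload 7.3 kg.
Tool frame: the origin (TCP) lies midway between the tips of the shut fingers; the grasp point (between the pads) lies 19 mm behind it; z points along the fingers, y is the line along which they close (so a half turn about z gives the same grasp; the last joint's range is limited). The gripper opens to 92 mm and grips with 3 to 60 N. Pads are 19 mm wide; open, the fingers measure 130 mm over their backs; the gripper's body (75 mm by 190 mm) begins 47 mm behind the grasp point.
Start: joints at [1.067, 0.342, 1.524, -0, 1.275, -0.146], TCP at [0.184, 0.492, 0.227] pointing down, gripper open.
Joint ranges: [-2.53, 2.53], [-0.77, 2.02], [0.04, 2.7], [-1, 4.14], [0.28, 2.66], [-3.11, 3.11]. Speed limits (rad/s): [2.57, 2.57, 3.14, 3.14, 3.14, 3.14].

### API

Orientations are given as a unit quaternion [x, y, z, w].
In Python, from bench import arm gives the robot as it stands.
- The arm moves only by the shell command python3 -m creep 'ROWS' [FORCE]. ROWS is JSON, a list of rows, each a list of 7 numbers: the closure, from -1 (fully open) to 1 (shut), then the shift along the tool's x, y, z in m, then the turn, a rotation vector about the tool's x, y, z in rad. In form: [[jaw, tx, ty, tz, wx, wy, wz], ...]. A call has 1 to 20 rows; each row is the pose to reach, as a shift and turn from the pose commanded when the call began, along the tool's axes at that moment; what a row does not reach only later rows make up. A row lasts 1/8 s, in which the tool goes at most 62.5 mm and 10.7 degrees, less where a joint would pass 70% of its speed; a pose out of reach is approached as far as the arm can. A call with a gripper value outside its range is refused whole. The fingers move at their own pace and stop on an object; FORCE is the grip in N (left out, the last holds). Time passes only in rows, so rows that repeat a pose let the fingers close. It gives the time, the measured TCP pose, the force, the opening and the grip force at its end, in the units of the state.
- arm.get_obs(): the state, without advancing time (a new reading comes with each control period).
- arm.capture(name): name is "side" or "top"; returns a dict with "img" (400x640x3 uint8, red, green, blue), "fx", "fy", "cx", "cy" (pixels), "distortion" ([k1, k2, p1, p2, k3] as OpenCV has them; the pictures are not rectified), "R" (3x3) and "t" (3): a world point X has camera coordinates R X + t. Camera axes: x right, y down, z forward; pixel columns grow to the right and rows downward; lengths in m; the calibration is good to about 2 mm. A picture is of the moment at which its call begins. There is no depth.
- arm.finish_job(): hands the job in; it is judged then, once.
Trained networks look in a picture, given as the dict that the camera call returned (one of the last four; its "shot" number tells which), for a name from the list of things; names that differ only in an ending like _2 or _b are one class to them, and where a whole thing is asked for, a point or a joint stands for the part that bears it (a point fixed in the world has none). Each returns a list of dicts, best first, with "confidence" (0 to 1); they miss things now and then, are a little off and sometimes report something else, mostly with a low value. They report only what shows in the picture. A call takes as long as a camera call. They do not tell look-alikes from the thing itself.
- arm.find_in(picture, label): "point" ([column, row] in pixels, amid what is visible of it).
- arm.outline_of(picture, label): "mask" (400x640 bool, what is visible of it) and "point" ([column, row] in pixels, amid what is visible of it).
The state is a dict: "t": time; "qpos": joint angles; "qvel": joint speeds; "effort": joint torques, N m; "tcp_pos": TCP position; "tool_rot": TCP orientation; "contact_force": force on the tool from outside, world axes, zero at the start; "moment": the same for the moment, N m; "width": finger opening in m; "grasp_force": force on a finger pad.
Only numpy, scipy, OpenCV 4.12 (cv2) and the standard library are available. Lean on these libraries where they do the work, as an engineer would, in place of code of your own. Each camera call takes 0.05 s, during which the arm holds its last target. There are 200 camera calls.

### The job

Wind the doner grill's spit carriage in towards the burners: first fold the crank's grip up until it stands fully upright, then crank clockwise until the drip tray's edge is pressed snugly against the burner apron, firm enough to stay tight but without forcing it and bending the tray. Leave the grip standing up, let go, and leave the shaker and the dip cup on the deck where they stand.

Things in the scene. Friction and masses are not known exactly. Their poses are not given: they have to be found in the camera images.
- grill: The doner grill, a stainless deck pan 380 mm wide with its burner tower on the left of the robot. Its origin lies on the table straight under the crank's axis; +z up, +y along the carriage rails towards the burners, x across the rails. Its deck is 50 mm above the table. A grey gearbox 84 x 84 mm stands on the deck round the crank's axis, its top 112 mm above the table.
- crank_axis (a point): The point where the crank's upright axis meets the top face of the crank arm, 139 mm above the table. Turning clockwise seen from above drives the carriage towards the burners by a rack and pinion, 80 mm of travel a turn (12.7 mm per radian). The crank needs about 5.5 N sideways at the grip to turn (a brake of 0.5 N m) and stays where it is left.
- grip_hinge (a point): The pin of the grip's hinge at the outer end of the flat steel crank arm (18 mm wide, 10 mm thick), 90 mm from the crank's axis and 155 mm above the table. This point goes round with the arm; the hinge pin is level and square to the arm.
- fold (a joint): The grip's fold angle in rad: 0 = folded flat, lying over the arm and pointing from the hinge pin to the crank's axis; 1.571 = standing upright against its stop, the working position. A stiff friction hinge of 0.15 N m: it stays where it is put and can be pushed back down.
- grip_mid (a point): The middle of the black grip, a smooth sleeve 24 mm in diameter and 66 mm long that spins freely on its spindle; this point lies 47 mm from the hinge pin along the grip. The sleeve covers 14 to 80 mm from the hinge pin. Upright, the grip's top is 235 mm above the table.
- tray: The loose stainless drip tray, an octagon 300 (x) by 280 (y) mm, 40 mm high, about 0.9 kg, with a square hole round the drive head; origin at the centre of its underside, 75 mm above the table, axes as the grill's. It rides on the carriage, 1 to 6 mm clear of the two upstanding lugs behind its -y edge, so it first touches the apron and shifts back a little before it takes the load.
- tray_edge (a point): Middle of the tray's +y edge, the one that meets the apron, half-way up its 40 mm wall.
- apron_face (a point): Middle of the apron, the upright front face of the burner base (340 mm wide), level with the tray's wall; the tray can touch no other part of the grill. Once the lugs press the tray on it the load at the grip climbs steeply above the running load, some 2 to 3 N per mm moved at the grip: 1.4 N more for each 10 N on the tray. Snug is 25 to 57 N on the tray (3.5 to 8 N more); 90 N bends it.
- carriage_lug (a point): Inner face of the two lugs at the -y side of the carriage, that push on the tray's -y edge; half-way between the lugs, in line with the middle of the tray. A held grip reads 1 to 4 N less than a moving one; on release the crank's brake holds up to 39 N on the tray.
- scraper_mid (a point): Steel shaving scraper, 190 mm long, lying in the tray; stays there and rides along.
- shaker_mid (a point): Steel shaker 52 mm in diameter, 84 mm tall, standing on the deck; leave it alone. The point is half-way up.
- dip_cup_mid (a point): Small steel dip cup 64 mm in diameter, 40 mm tall, standing on the deck; leave it alone. The point is half-way up.
Things that resemble listed ones, but are neither listed nor needed, are in the scene too. What is shaped like the part that bears scraper_mid but red or turquoise is not meant.

How it is judged:
On the way, in this order (a step that is already met when the one before it is completed fails the run):
1. the grip stands upright, before the carriage has been wound (less than 20 mm) (value of joint fold above 1.45 rad and distance of carriage_lug from where it was at the start of the episode below 0.02 m), for 0.2 s.
2. the carriage has been wound in (more than 50 mm) and the tray presses on the apron with more than 15 N (contact force between tray and grill above 15 N and distance of carriage_lug from where it was at the start of the episode above 0.05 m), for 0.2 s.
At the end, for the whole second after the job is handed in: The tray's edge lies flat on the apron (within 3 mm, 0.03 rad) and, with the crank released, stays pressed on it with 15 to 90 N; the grip still stands up (fold over 1.40 rad); the scraper is still in the tray (contact force between tray and grill between 15 and 90 N and value of joint fold above 1.4 rad and y of tray_edge in the frame of apron_face above -0.003 m and angle between the y axis of tray and the y axis of grill, either way round below 0.03 rad and angle between tray's own z axis and vertical below 0.03 rad and linear speed of tray below 0.01 m/s and distance between scraper_mid and tray below 0.15 m); the robot touches nothing.
It fails at once if the tray is forced against the apron with more than 90 N (contact force between tray and grill above 90 N).
It fails at once if the carriage is wound with the grip not standing up (distance of carriage_lug from where it was at the start of the episode above 0.02 m and value of joint fold below 1.2 rad).
It fails at once if the shaker or the dip cup on the deck is moved more than 20 mm (distance of any of shaker_mid, dip_cup_mid from where it was at the start of the episode above 0.02 m).
It also fails if it takes over 72 s, if anything falls off the work surface, if the arm or the gripper's body presses on something with over 40 N, if the wrist force passes 120 N, or if a joint passes its speed limit or range.

## Working session

There is one attempt and no reset: what is moved stays moved. The work goes in short steps, Python scripts to look and compute and a shell command to move; the robot and the scene stay as the last step left them, time stands still between calls to the robot, and variables do not carry over. Pictures are saved under pics/ and viewed, at most 10 in all, crops included, and the job is handed in when it is done.

```bash
ls; mkdir -p pics; cat > h.py <<'E'
import numpy as np, cv2
from bench import arm
def K(c): return np.array([[c['fx'],0,c['cx']],[0,c['fy'],c['cy']],[0,0,1.]]), np.array(c['distortion'],float)
def ray(c,p):
    k,d=K(c); u=cv2.undistortPoints(np.array([[p]],float),k,d)[0,0]
    R=np.array(c['R']);t=np.array(c['t']); return -R.T@t, R.T@np.array([u[0],u[1],1.])
def atz(c,p,z):
    o,v=ray(c,p); return o+v*(z-o[2])/v[2]
def tri(c1,p1,c2,p2):
    o1,v1=ray(c1,p1);o2,v2=ray(c2,p2);v1/=np.linalg.norm(v1);v2/=np.linalg.norm(v2)
    s=np.linalg.lstsq(np.c_[v1,-v2],o2-o1,rcond=None)[0]
    a=o1+v1*s[0];b=o2+v2*s[1]; return (a+b)/2,np.linalg.norm(a-b)
def proj(c,X):
    k,d=K(c);R=np.array(c['R'])
    return cv2.projectPoints(np.atleast_2d(np.array(X,float)),cv2.Rodrigues(R)[0],np.array(c['t'],float),k,d)[0][:,0]
def save(c,n): cv2.imwrite('pics/'+n,c['img'][:,:,::-1])
E
python3 - <<'E'
from h import *
a=arm.capture('side');b=arm.capture('top');save(a,'s0.png');save(b,'t0.png')
o=arm.get_obs();print(o['t'],o['tcp_pos'],o['tool_rot'],o['contact_force'],o['width'])
for n in ['grill','crank_axis','grip_hinge','grip_mid','tray','tray_edge','apron_face','carriage_lug','shaker_mid','dip_cup_mid','scraper_mid']:
  for nm,c in (('s',a),('t',b)):
    print(n,nm,[(np.round(r['point']).tolist(),round(r['confidence'],2)) for r in arm.find_in(c,n)[:3]])
E
```

```text
pics
0.1 [0.18368272 0.491435   0.22612559] [ 1.77971277e-01  9.84035444e-01 -6.50755027e-04 -2.14824328e-04] [ 1.03126609 -0.75415411 -0.73069154] 0.09155354757904216
grill s [([295.0, 200.0], 0.71)]
grill t [([176.0, 150.0], 0.82)]
crank_axis s [([292.0, 195.0], 0.55)]
crank_axis t [([177.0, 150.0], 0.83)]
grip_hinge s [([381.0, 211.0], 0.56)]
grip_hinge t [([385.0, 164.0], 0.82)]
grip_mid s [([379.0, 201.0], 0.52)]
grip_mid t [([377.0, 162.0], 0.6)]
tray s [([318.0, 158.0], 0.73)]
tray t [([272.0, 158.0], 0.98)]
tray_edge s [([321.0, 157.0], 0.65)]
tray_edge t [([266.0, 164.0], 0.78)]
apron_face s [([290.0, 200.0], 0.84)]
apron_face t [([178.0, 149.0], 0.57)]
carriage_lug s [([336.0, 180.0], 0.86)]
carriage_lug t [([304.0, 167.0], 0.93)]
shaker_mid s [([459.0, 259.0], 0.58)]
shaker_mid t [([387.0, 163.0], 0.31)]
dip_cup_mid s [([360.0, 297.0], 0.96), ([318.0, 160.0], 0.33)]
dip_cup_mid t [([436.0, 230.0], 0.91)]
scraper_mid s [([213.0, 168.0], 0.82), ([222.0, 230.0], 0.75), ([362.0, 187.0], 0.7)]
scraper_mid t [([328.0, 148.0], 0.79), ([173.0, 274.0], 0.74), ([279.0, 291.0], 0.61)]
```

View pics/s0.png

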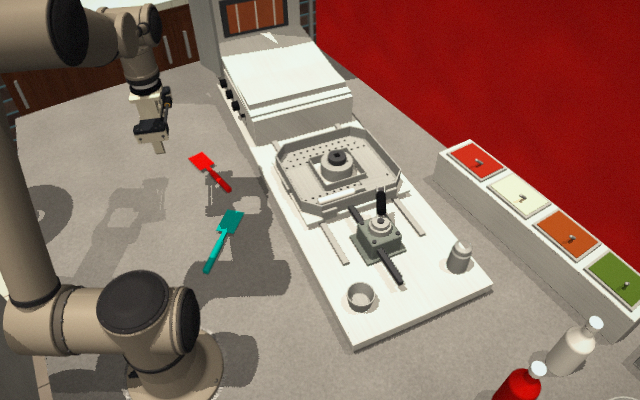

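View pics/t0.png

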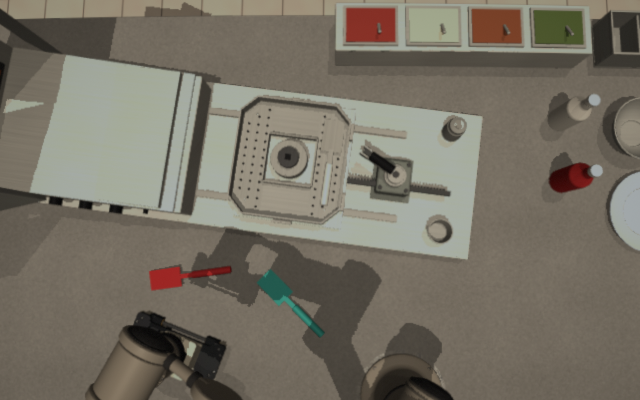

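Side: crank and gearbox at about (380,225) with the black grip at (381,203), shaker at (459,257), dip cup at (360,297). Top: gearbox at (392,177), grip near (378,158), shaker (455,127), cup (439,230). The network's top shaker point is wrong. I'll zoom in on the crank.

```bash
python3 - <<'E'
from h import *
a=arm.capture('side');b=arm.capture('top')
A=cv2.resize(a['img'][170:300,310:490],None,fx=4.4,fy=4.4,interpolation=cv2.INTER_CUBIC)[:, :, ::-1]
B=cv2.resize(b['img'][125:255,330:490],None,fx=5,fy=4.6,interpolation=cv2.INTER_CUBIC)[:, :, ::-1]
B=cv2.resize(b['img'][120:210,340:460],None,fx=6.6,fy=6.6,interpolation=cv2.INTER_CUBIC)[:, :, ::-1]
cv2.imwrite('pics/s1.png',A);cv2.imwrite('pics/t1.png',B)
for n in ['grip_mid','grip_hinge','shaker_mid','dip_cup_mid','crank_axis']:
  for nm,c in (('s',a),('t',b)):
    for r in arm.outline_of(c,n)[:1]:
      ys,xs=np.nonzero(r['mask']);print(n,nm,np.round(r['point']),round(r['confidence'],2),len(xs),xs.min(),xs.max(),ys.min(),ys.max())
print('cam',[-np.array(c['R']).T@np.array(c['t']) for c in (a,b)])
# gearbox top corners and deck corners (top view)
for p in [(481,116),(467,259),(215,84)]: print('deck',p,atz(b,p,.05))
print('shaker',atz(b,(455,127),.092),'cup',atz(b,(439,230),.07), 'shaker s',atz(a,(459,257),.092),'cup s',atz(a,(360,297),.07))
E
```

```text
grip_mid s [379. 205.] 0.81 219 376 385 188 214
grip_mid t [373. 163.] 0.69 247 366 394 151 172
grip_hinge s [382. 211.] 0.9 533 371 388 186 230
grip_hinge t [385. 165.] 0.77 608 360 404 146 182
shaker_mid s [459. 258.] 0.66 572 447 472 241 273
shaker_mid t [453. 128.] 0.72 398 441 466 117 141
dip_cup_mid s [360. 295.] 0.97 695 346 374 282 312
dip_cup_mid t [437. 230.] 0.6 502 428 452 218 243
crank_axis s [290. 197.] 0.63 34631 189 492 0 350
crank_axis t [176. 150.] 0.96 55297 0 482 9 259
cam [array([ 0.08174626, -0.49679139,  0.93341561]), array([0.38136986, 0.18134275, 1.3090385 ])]
deck (481, 116) [ 0.72658523 -0.20641558  0.05      ]
deck (467, 259) [ 0.35319636 -0.16281656  0.05      ]
deck (215, 84) [0.81027442 0.49692231 0.05      ]
shaker [ 0.68594159 -0.12667877  0.092     ] cup [ 0.42608898 -0.08746823  0.07      ] shaker s [ 0.67874354 -0.12598527  0.092     ] cup s [ 0.42532902 -0.08252708  0.07      ]
```

View pics/s1.png

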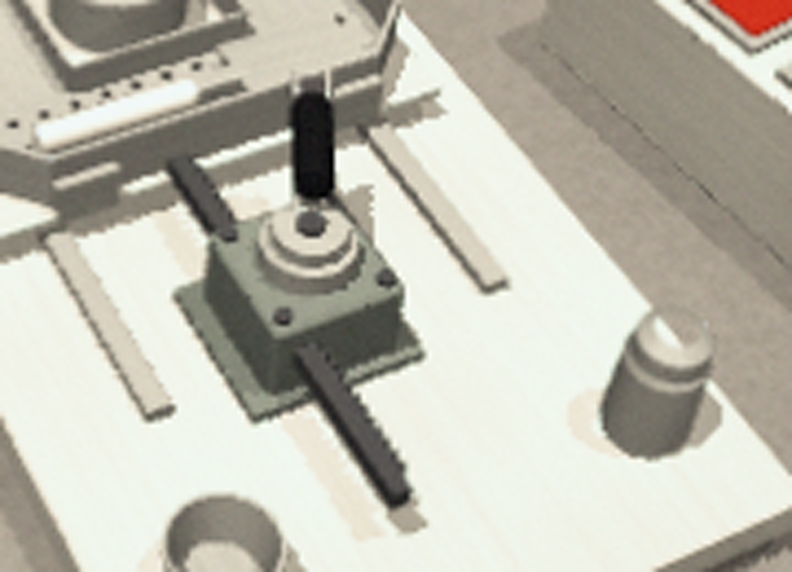

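View pics/t1.png

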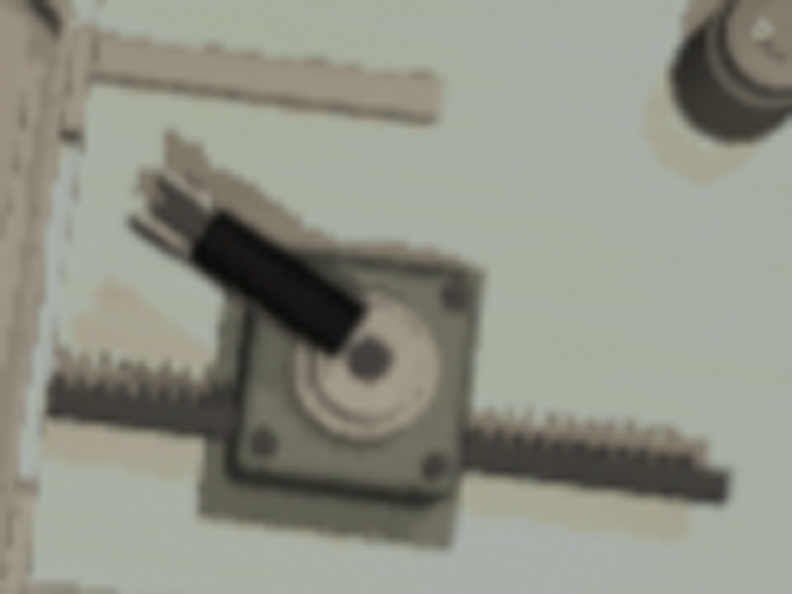

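The grip lies flat over the arm. Axis at top px (396,174.5) and side px (380.7,220.5). Hinge end at top px about (364,150) and side px about (380.5,190). Next I'll work out positions.

```bash
python3 - <<'E'
from h import *
a=arm.capture('side');b=arm.capture('top')
P=lambda x,y:(340+x/6.6,120+y/6.6); S=lambda x,y:(310+x/4.4,170+y/4.4)
print('axis t',atz(b,P(370,360),.145),'s',atz(a,S(311,222),.145),tri(a,S(311,222),b,P(370,360)))
s0=P(207,240);s1=P(350,335)
X0=atz(b,s0,.155);X1=atz(b,s1,.155);print('sleeve',X0,X1,np.linalg.norm(X0-X1))
Y0=atz(a,S(311,92),.16);Y1=atz(a,S(316,195),.16);print('sleeve side',Y0,Y1)
ax=tri(a,S(311,222),b,P(370,360))[0]
# deck yaw from rails & deck end
q=atz(b,(481,116),.05)-atz(b,(467,259),.05);print('len',np.linalg.norm(q),'yaw x axis',np.arctan2(q[1],q[0]))
r=atz(b,(215,84),.05)-atz(b,(481,116),.05);print('yaw y axis',np.arctan2(-r[0],r[1]))
d=X0-X1;print('arm dir',np.degrees(np.arctan2(d[1],d[0])))
u=d[:2]/np.linalg.norm(d[:2])
h=X0[:2]+u*.014;print('hinge from sleeve',h,np.linalg.norm(h-ax[:2]))
# model check
for y in np.radians([100-100+x for x in (50,)]): pass
e=np.array([*(ax[:2]+.09*u),.155]);print('hinge model',e,'px',proj(b,e),proj(a,e))
print('tray edges: y+ ',atz(b,(231,160),.115),atz(b,(352,160),.115),'apron',atz(b,(200,150),.115))
E
```

```text
axis t [0.55540266 0.03016382 0.145     ] s [0.55579136 0.02957384 0.145     ] (array([0.55573569, 0.02995422, 0.14459516]), np.float64(0.0006174743554916324))
sleeve [0.59726479 0.09007566 0.155     ] [0.56294585 0.03861694 0.155     ] 0.06185295923714707
sleeve side [0.60485321 0.09876152 0.16      ] [0.56052313 0.033802   0.16      ]
len 0.37592568708004087 yaw x axis -0.11623936317334786
yaw y axis -0.1184317635785601
arm dir 56.29981200287928
hinge from sleeve [0.60503265 0.10172299] 0.08706862461529703
hinge model [0.60567194 0.10482993 0.155     ] px [[365.17322811 152.84748113]] [[379.32973515 190.74869374]]
tray edges: y+  [0.59384256 0.43435604 0.115     ] [0.59535978 0.13462679 0.115     ] apron [0.6187898  0.51287901 0.115     ]
```

```bash
python3 -m creep '[[-1,-0.05,-0.025,-0.04,0,0,0.15],[-1,-0.1,-0.05,-0.04,0,0,0.33],[-1,-0.15,-0.076,-0.04,0,0,0.5],[-1,-0.2,-0.102,-0.04,0,0,0.68],[-1,-0.25,-0.127,-0.04,0,0,0.86],[-1,-0.3,-0.153,-0.04,0,0,1.04],[-1,-0.35,-0.178,-0.04,0,0,1.22],[-1,-0.4,-0.204,-0.04,0,0,1.4],[-1,-0.45,-0.229,-0.04,0,0,1.58],[-1,-0.5,-0.254,-0.04,0,0,1.75],[-1,-0.519,-0.264,-0.034,0,0,1.8],[-1,-0.519,-0.264,-0.034,0,0,1.8],[-1,-0.519,-0.264,-0.034,0,0,1.8]]' 30
cat > st.py <<'E'
from h import *
from scipy.spatial.transform import Rotation as R
o=arm.get_obs();M=R.from_quat(o['tool_rot']).as_matrix()
print('t',round(o['t'],2),'tcp',np.round(o['tcp_pos'],4),'F',np.round(o['contact_force'],1),'w',round(o['width'],4),'g',o['grasp_force'])
print('ax',np.round(M.T,3).tolist(),'q',np.round(o['qpos'],2))
E
python3 st.py
```

```text
t: 3.52
tcp_pos: [0.5767, 0.0639, 0.2607]
tool_rot: [0.881, 0.473, -0.0, -0.0]
contact_force: [-0.3, -0.9, 0.5]
width: 0.0919
grasp_force: 0.0
t 3.52 tcp [0.5767 0.0639 0.2607] F [-0.3 -0.9  0.5] w 0.0919 g 0.0
ax [[0.552, 0.834, 0.0], [0.834, -0.552, -0.001], [-0.001, 0.001, -1.0]] q [-0.02  0.42  1.31  0.    1.41  0.56]
```

```bash
python3 -m creep '[[-1,0,0,0.05,0,0,0],[-1,0,0,0.09,0,0,0],[-1,0,0,0.11,0,0,0],[-1,0,0,0.12,0,0,0],[-1,0,0,0.12,0,0,0],[0.5,0,0,0.12,0,0,0],[1,0,0,0.12,0,0,0],[1,0,0,0.12,0,0,0],[1,0,0,0.12,0,0,0],[1,0,0,0.12,0,0,0],[1,0,0,0.12,0,0,0]]' 15; python3 st.py
```

```text
t: 4.9
tcp_pos: [0.5775, 0.0627, 0.1407]
tool_rot: [0.881, 0.472, 0.0, -0.0]
contact_force: [0.4, -0.2, -0.3]
width: 0.0362
grasp_force: 0.0
t 4.9 tcp [0.5775 0.0627 0.1407] F [ 0.4 -0.2 -0.3] w 0.0362 g 0.0
ax [[0.554, 0.833, 0.0], [0.833, -0.554, -0.0], [-0.0, 0.0, -1.0]] q [-0.02  0.52  1.49  0.    1.13  0.56]
```

```bash
python3 -m creep '[[1,0,0,0,0,0,0],[1,0,0,0,0,0,0],[1,0,0,0,0,0,0],[1,0,0,0,0,0,0],[1,0,0,0,0,0,0]]' 15; python3 -m creep '[[1,-0.0008,0,-0.0044,0,-0.085,0],[1,-0.0017,0,-0.0087,0,-0.17,0],[1,-0.002,0,-0.0131,0,-0.255,0],[1,-0.0019,0,-0.0175,0,-0.34,0],[1,-0.0014,0,-0.0218,0,-0.425,0],[1,-0.0006,0,-0.0262,0,-0.51,0],[1,-0.0006,0,-0.0262,0,-0.51,0]]'; python3 st.py
```

```text
t: 5.52
tcp_pos: [0.5792, 0.0617, 0.1411]
tool_rot: [0.882, 0.472, 0.001, 0.002]
contact_force: [5.5, -3.4, -2.0]
width: 0.0237
grasp_force: 14.9
t: 6.4
tcp_pos: [0.5786, 0.0611, 0.1671]
tool_rot: [0.853, 0.457, -0.223, 0.121]
contact_force: [3.3, -6.4, 2.2]
width: 0.0239
grasp_force: 15.0
t 6.4 tcp [0.5786 0.0611 0.1671] F [ 3.3 -6.4  2.2] w 0.0239 g 14.97005358338356
ax [[0.483, 0.725, -0.491], [0.833, -0.553, 0.004], [-0.269, -0.41, -0.871]] q [ 0.17  0.73  1.14 -0.37  1.64  0.8 ]
```

```bash
python3 -m creep '[[1,-0.0008,0.001,-0.0044,0,-0.085,0],[1,-0.0017,0.001,-0.0087,0,-0.17,0],[1,-0.002,0.001,-0.0131,0,-0.255,0],[1,-0.0019,0.001,-0.0175,0,-0.34,0],[1,-0.0014,0.001,-0.0218,0,-0.425,0],[1,-0.0007,0.001,-0.0252,0,-0.49,0],[1,-0.0007,0.001,-0.0252,0,-0.49,0]]'; python3 st.py; python3 - <<'E'
from h import *
a=arm.capture('side');save(a,'s2.png');b=arm.capture('top')
I=np.vstack([cv2.resize(c['img'][y:y+100,x:x+200],None,fx=3,fy=3) for c,x,y in((a,300,130),(b,300,100))])[:,:,::-1]
cv2.imwrite('pics/m2.png',I)
E
```

```text
t: 7.28
tcp_pos: [0.5848, 0.0703, 0.19]
tool_rot: [0.773, 0.413, -0.424, 0.228]
contact_force: [-0.8, -6.7, 4.8]
width: 0.0237
grasp_force: 15.0
t 7.28 tcp [0.5848 0.0703 0.19  ] F [-0.8 -6.7  4.8] w 0.0237 g 14.995606541633606
ax [[0.3, 0.445, -0.844], [0.832, -0.555, 0.003], [-0.467, -0.703, -0.537]] q [ 0.28  1.01  0.8  -0.68  2.1   0.76]
```

View pics/m2.png

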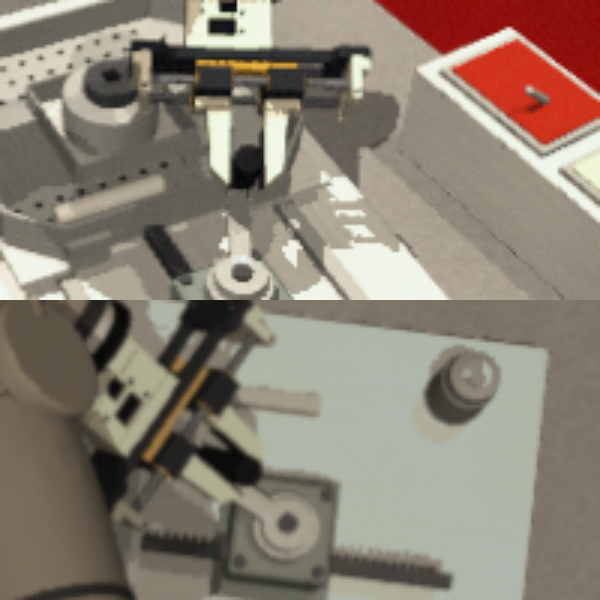

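The grip is pinched between the fingers at about 57°, and the crank has hardly turned. Now I'll fold it on to the stop.

```bash
python3 -m creep '[[1,-0.0009,0,-0.0044,0,-0.085,0],[1,-0.0018,0,-0.0087,0,-0.17,0],[1,-0.002,0,-0.0124,0,-0.24,0],[1,0.0002,0,-0.017,0,-0.24,0],[1,0.0024,0,-0.022,0,-0.24,0],[1,0.0045,0,-0.025,0,-0.24,0],[1,0.0067,0,-0.0281,0,-0.24,0],[1,0.0077,0,-0.0296,0,-0.24,0],[1,0.0077,0,-0.0296,0,-0.24,0]]' ; python3 st.py
```

```text
t: 8.5
tcp_pos: [0.601, 0.0946, 0.1991]
tool_rot: [0.718, 0.384, -0.512, 0.275]
contact_force: [1.1, -5.7, 3.3]
width: 0.0237
grasp_force: 15.0
t 8.5 tcp [0.601  0.0946 0.1991] F [ 1.1 -5.7  3.3] w 0.0237 g 14.999701380729675
ax [[0.181, 0.269, -0.946], [0.832, -0.555, 0.002], [-0.524, -0.787, -0.324]] q [ 0.33  1.2   0.54 -0.92  2.33  0.6 ]
```

```bash
python3 -m creep '[[1,0.0005,0,-0.0015,0,0,0],[1,0.001,0,-0.003,0,0,0],[1,0.001,0,-0.003,0,0,0]]' ; python3 st.py;  python3 - <<'E'
from h import *
a=arm.capture('side');b=arm.capture('top')
I=np.vstack([cv2.resize(c['img'][y:y+100,x:x+200],None,fx=3,fy=3) for c,x,y in((a,300,130),(b,300,100))])[:,:,::-1]
cv2.imwrite('pics/m3.png',I)
E
```

```text
t: 8.88
tcp_pos: [0.602, 0.0958, 0.199]
tool_rot: [0.717, 0.382, -0.514, 0.274]
contact_force: [-10.9, -16.4, 0.4]
width: 0.0234
grasp_force: 15.0
t 8.88 tcp [0.602  0.0958 0.199 ] F [-10.9 -16.4   0.4] w 0.0234 g 14.99833345413208
ax [[0.179, 0.266, -0.947], [0.83, -0.558, -0.0], [-0.528, -0.786, -0.321]] q [ 0.33  1.2   0.52 -0.92  2.34  0.59]
```

View pics/m3.png

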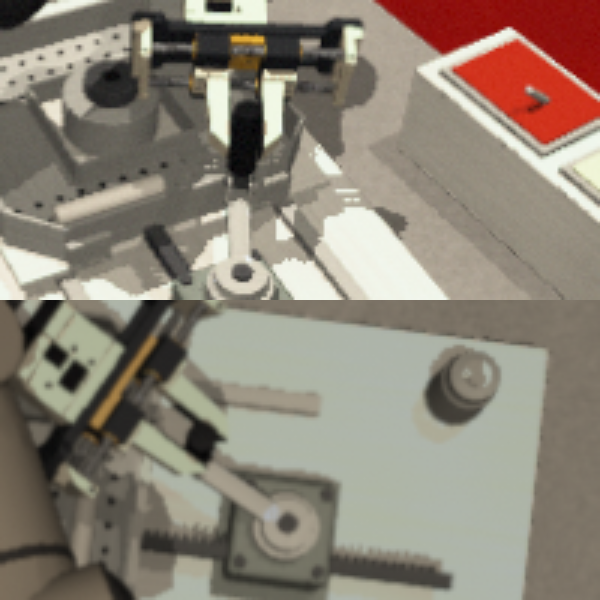

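Upright against the stop: the push force jumped to about 20 N, and in the pictures the grip stands vertical at side crop (245,140). Next: release, back off and regrip from above.

```bash
python3 -m creep '[[-1,0,0,0,0,0,0],[-1,0,0,0,0,0,0],[-1,0,0,0,0,0,0],[-1,0,0,-0.02,0,0,0],[-1,0,0,-0.045,0,0,0],[-1,0,0,-0.065,0,0,0],[-1,-0.033,0,-0.075,0,0,0],[-1,-0.066,0,-0.083,0,0,0],[-1,-0.066,0,-0.083,0,0.18,0],[-1,-0.066,0,-0.083,0,0.36,0],[-1,-0.066,0,-0.083,0,0.54,0],[-1,-0.066,0,-0.083,0,0.72,0],[-1,-0.066,0,-0.083,0,0.9,0],[-1,-0.066,0,-0.083,0,1.08,0],[-1,-0.066,0,-0.083,0,1.245,0],[-1,-0.054,0,-0.03,0,1.245,0],[-1,-0.054,0,-0.03,0,1.245,0],[-1,-0.054,0,-0.03,0,1.245,0]]' ; python3 st.py;  python3 - <<'E'
from h import *
a=arm.capture('side');b=arm.capture('top')
I=np.vstack([cv2.resize(c['img'][y:y+100,x:x+200],None,fx=3,fy=3) for c,x,y in((a,300,130),(b,300,100))])[:,:,::-1]
cv2.imwrite('pics/m4.png',I)
H=[.6055,.1049]
print('exp px grip base/top', proj(a,[[*H,.169],[*H,.235]]).round(1).tolist())
E
```

```text
t: 11.22
tcp_pos: [0.609, 0.1077, 0.2607]
tool_rot: [0.881, 0.472, 0.003, -0.001]
contact_force: [0.7, -0.3, 1.6]
width: 0.0918
grasp_force: 0.0
t 11.22 tcp [0.609  0.1077 0.2607] F [ 0.7 -0.3  1.6] w 0.0918 g 0.0
ax [[0.554, 0.832, 0.007], [0.832, -0.554, 0.002], [0.005, 0.005, -1.0]] q [0.05 0.49 1.19 0.   1.45 0.64]
exp px grip base/top [[379.7, 186.7], [382.2, 166.8]]
```

View pics/m4.png

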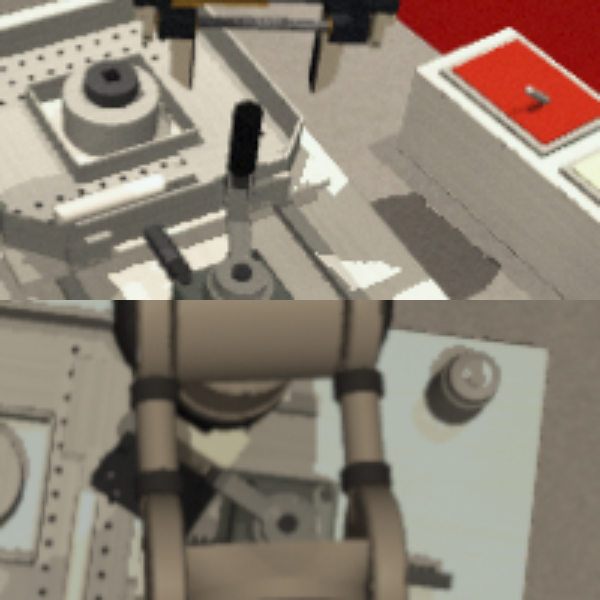

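Grip at side px (380.3,187)–(382.3,165), as predicted for upright at the hinge. Descending to grip it.

```bash
python3 -m creep '[[-1,-0.004,-0.001,0.03,0,0,0],[-1,-0.004,-0.001,0.055,0,0,0],[-1,-0.004,-0.001,0.074,0,0,0],[-1,-0.004,-0.001,0.074,0,0,0],[0.3,-0.004,-0.001,0.074,0,0,0],[1,-0.004,-0.001,0.074,0,0,0],[1,-0.004,-0.001,0.074,0,0,0],[1,-0.004,-0.001,0.074,0,0,0],[1,-0.004,-0.001,0.074,0,0,0],[1,-0.004,-0.001,0.074,0,0,0],[1,-0.004,-0.001,0.074,0,0,0],[1,-0.004,-0.001,0.074,0,0,0]]' 40; python3 st.py
```

```text
t: 12.82
tcp_pos: [0.6062, 0.1044, 0.1856]
tool_rot: [0.882, 0.472, 0.003, -0.001]
contact_force: [4.0, -2.1, -1.0]
width: 0.0235
grasp_force: 40.0
t 12.82 tcp [0.6062 0.1044 0.1856] F [ 4.  -2.1 -1. ] w 0.0235 g 39.99673783779144
ax [[0.554, 0.832, 0.005], [0.832, -0.554, 0.002], [0.004, 0.004, -1.0]] q [0.04 0.54 1.33 0.   1.27 0.63]
```

```bash
cat > cr.py <<'E'
from h import *
import sys
o=arm.get_obs();A=np.array([.5557,.0300]);p=np.array(o['tcp_pos'])[:2]-A
r=np.linalg.norm(p);u=p/r;t=np.array([u[1],-u[0]]);F=np.array(o['contact_force'])
print('t',round(o['t'],2),'r',round(r*1e3,1),'phi',round(np.radians(56.3)-np.arctan2(u[1],u[0]),3),'Frad',round(F[:2]@u,1),'Ftan(resist)',round(-F[:2]@t,1),'Fz',F[2].round(1),'z',round(o['tcp_pos'][2],4),'w',round(o['width'],4))
E
python3 -m creep '[[1,-0.0004,0.009,0,0,0,0],[1,-0.0018,0.0179,0,0,0,0],[1,-0.0071,0.035,0,0,0,0],[1,-0.0157,0.0508,0,0,0,0],[1,-0.0273,0.0646,0,0,0,0],[1,-0.0414,0.0757,0,0,0,0]]'; python3 cr.py
```

```text
t: 13.58
tcp_pos: [0.6465, 0.0298, 0.1856]
tool_rot: [0.881, 0.473, 0.004, -0.002]
contact_force: [-0.4, 5.6, 1.6]
width: 0.0235
grasp_force: 40.0
t 13.57 r 90.8 phi 0.985 Frad -0.4 Ftan(resist) 5.6 Fz 1.6 z 0.1856 w 0.0235
```

```bash
python3 -m creep '[[1,-0.016,0.0081,0,0,0,0],[1,-0.0333,0.013,0,0,0,0],[1,-0.0513,0.0142,0,0,0,0],[1,-0.0691,0.0119,0,0,0,0],[1,-0.0861,0.0061,0,0,0,0]]'; python3 cr.py; python3 -m creep '[[1,-0.0155,-0.0091,0,0,0,0],[1,-0.0289,-0.021,0,0,0,0],[1,-0.0397,-0.0354,0,0,0,0],[1,-0.0473,-0.0517,0,0,0,0],[1,-0.0516,-0.0691,0,0,0,0]]'; python3 cr.py
python3 - <<'E'
from h import *
b=arm.capture('top');save(b,'t5.png')
E
```

```text
t: 14.2
tcp_pos: [0.6046, -0.0468, 0.1856]
tool_rot: [0.881, 0.472, 0.004, -0.0]
contact_force: [4.0, 2.9, 2.3]
width: 0.0237
grasp_force: 40.0
t 14.2 r 91.0 phi 1.987 Frad -0.3 Ftan(resist) 5.0 Fz 2.3 z 0.1856 w 0.0237
t: 14.82
tcp_pos: [0.5183, -0.0522, 0.1856]
tool_rot: [0.882, 0.472, 0.004, 0.0]
contact_force: [6.5, -1.2, 0.6]
width: 0.0231
grasp_force: 40.0
t 14.82 r 90.3 phi 2.98 Frad -1.6 Ftan(resist) 6.4 Fz 0.6 z 0.1856 w 0.0231
```

View pics/t5.png

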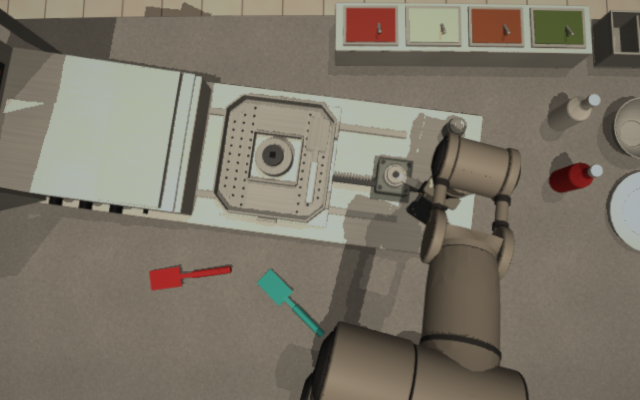

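Tray edge has advanced from px 231 to px 216; the apron foot is at px ~205 (z 0.05), so about 40 mm (about 3.1 rad) are left.

```bash
python3 -m creep '[[1,-0.0007,-0.018,0,0,0,0],[1,0.0021,-0.0357,0,0,0,0],[1,0.0084,-0.0525,0,0,0,0],[1,0.0179,-0.0678,0,0,0,0],[1,0.0303,-0.0808,0,0,0,0]]'; python3 cr.py; python3 -m creep '[[1,0.0147,-0.0103,0,0,0,0],[1,0.0311,-0.0175,0,0,0,0],[1,0.0487,-0.0213,0,0,0,0],[1,0.0667,-0.0216,0,0,0,0],[1,0.0843,-0.0182,0,0,0,0]]'; python3 cr.py
python3 - <<'E'
from h import *
b=arm.capture('top');save(b,'t6.png')
for r in arm.outline_of(b,'tray')[:1]:
  m=r['mask'];print([(y,np.nonzero(m[y])[0].min()) for y in (130,145,160,175)],r['confidence'])
g=b['img'].astype(int).sum(2)//3
for y in (145,160):print(y,g[y,185:235].tolist())
E
```

```text
t: 15.5
tcp_pos: [0.4673, 0.0177, 0.1856]
tool_rot: [0.882, 0.472, 0.003, 0.0]
contact_force: [3.4, -5.4, -0.5]
width: 0.0232
grasp_force: 40.0
t 15.5 r 89.3 phi 3.986 Frad -2.6 Ftan(resist) 5.8 Fz -0.5 z 0.1856 w 0.0232
t: 16.12
tcp_pos: [0.4982, 0.098, 0.1856]
tool_rot: [0.881, 0.472, 0.001, -0.0]
contact_force: [0.4, -8.7, 1.7]
width: 0.0231
grasp_force: 40.0
t 16.12 r 89.0 phi -1.29 Frad -6.9 Ftan(resist) 5.3 Fz 1.7 z 0.1856 w 0.0231
[(130, np.int64(212)), (145, np.int64(209)), (160, np.int64(207)), (175, np.int64(206))] 0.57
145 [166, 169, 170, 169, 166, 138, 89, 60, 56, 55, 55, 54, 53, 53, 53, 55, 57, 79, 113, 156, 168, 169, 169, 166, 146, 115, 69, 45, 45, 65, 110, 140, 145, 144, 140, 117, 105, 125, 141, 144, 147, 147, 146, 140, 92, 62, 97, 141, 146, 143]
160 [170, 169, 160, 117, 66, 56, 54, 54, 55, 55, 56, 55, 55, 56, 61, 98, 121, 157, 169, 170, 169, 160, 141, 91, 53, 42, 47, 83, 132, 144, 143, 141, 125, 71, 69, 123, 140, 144, 146, 147, 146, 140, 112, 98, 122, 143, 143, 143, 143, 143]
```

```bash
python3 - <<'E'
from h import *
b=arm.capture('top');a=arm.capture('side')
ax=np.array([.5557,.03]);yaw=-.1172;Y=np.array([-np.sin(yaw),np.cos(yaw)])
f=lambda p,z:((atz(b,p,z)[:2]-ax)@Y).round(4)
print('tray',[f(p,.115) for p in((209.5,145),(207.5,160))],'apron foot',[f(p,.05) for p in((202.5,145),(200.5,160))])
print('apron top edge at z .1-.2',[f((190,145),z) for z in(.115,.15,.2,.25)])
print(arm.find_in(b,'apron_face')[:2],arm.find_in(b,'tray_edge')[:2])
A=cv2.resize(a['img'][80:200,200:360],None,fx=5,fy=5,interpolation=cv2.INTER_CUBIC)[:,:,::-1];cv2.imwrite('pics/s7.png',A)
E
```

```text
tray [np.float64(0.4651), np.float64(0.4644)] apron foot [np.float64(0.5018), np.float64(0.5011)]
apron top edge at z .1-.2 [np.float64(0.5139), np.float64(0.5027), np.float64(0.4866), np.float64(0.4705)]
[{'point': [157.8, 148.0], 'confidence': 0.67}] [{'point': [240.2, 160.9], 'confidence': 0.61}]
```

View pics/s7.png

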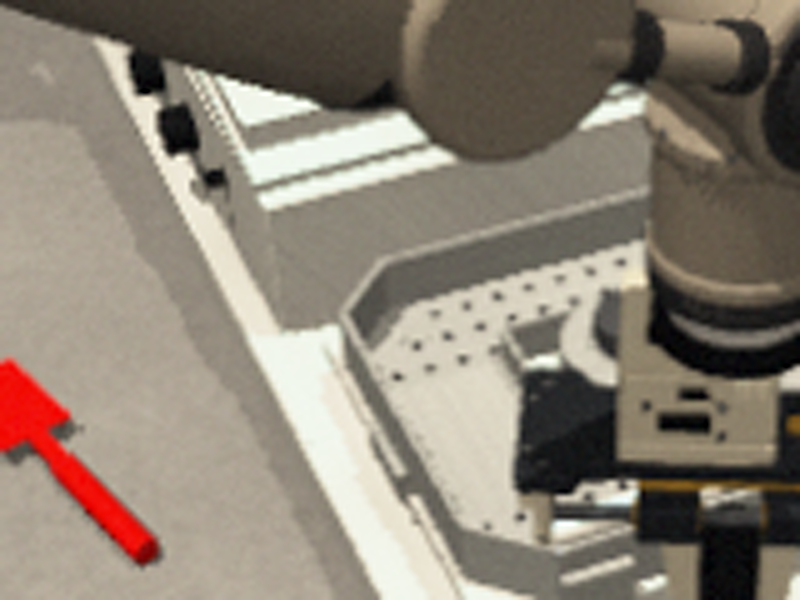

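Gap is still about 35 mm, with daylight between tray rim and apron at side crop (340,290). That is about 2.7 rad more before touch.

```bash
python3 -m creep '[[1,0.016,0.0081,0,0,0,0],[1,0.0307,0.0179,0,0,0,0],[1,0.0431,0.0304,0,0,0,0],[1,0.0529,0.0452,0,0,0,0],[1,0.0595,0.0616,0,0,0,0]]'; python3 cr.py; python3 -m creep '[[1,0.0032,0.0173,0,0,0,0],[1,0.0029,0.035,0,0,0,0],[1,-0.0009,0.0523,0,0,0,0]]'; python3 cr.py
```

```text
t: 17.05
tcp_pos: [0.5808, 0.1158, 0.1856]
tool_rot: [0.881, 0.473, 0.001, -0.003]
contact_force: [-5.5, 2.8, 4.2]
width: 0.0238
grasp_force: 40.0
t 17.05 r 89.4 phi -0.303 Frad 1.2 Ftan(resist) 6.1 Fz 4.2 z 0.1856 w 0.0238
t: 17.42
tcp_pos: [0.6252, 0.0869, 0.1856]
tool_rot: [0.881, 0.473, 0.003, -0.003]
contact_force: [0.6, 6.9, 1.5]
width: 0.0234
grasp_force: 40.0
t 17.43 r 89.9 phi 0.297 Frad 4.9 Ftan(resist) 5.0 Fz 1.5 z 0.1856 w 0.0234
```

```bash
python3 -m creep '[[1,-0.0013,0.009,0,0,0,0],[1,-0.0054,0.0171,0,0,0,0],[1,-0.0103,0.0247,0,0,0,0]]'; python3 cr.py; python3 -m creep '[[1,-0.0056,0.0072,0,0,0,0],[1,-0.0119,0.0137,0,0,0,0],[1,-0.0187,0.0195,0,0,0,0]]'; python3 cr.py
python3 - <<'E'
from h import *
b=arm.capture('top');save(b,'t8.png')
g=b['img'].astype(int).sum(2)//3
for y in (145,160):print(y,g[y,185:225].tolist())
E
```

```text
t: 17.8
tcp_pos: [0.6397, 0.0639, 0.1856]
tool_rot: [0.881, 0.473, 0.003, -0.003]
contact_force: [0.2, 6.3, 1.1]
width: 0.0234
grasp_force: 40.0
t 17.8 r 90.5 phi 0.599 Frad 2.5 Ftan(resist) 5.8 Fz 1.1 z 0.1856 w 0.0234
t: 18.18
tcp_pos: [0.6461, 0.0375, 0.1856]
tool_rot: [0.881, 0.473, 0.003, -0.003]
contact_force: [1.5, 4.9, 1.4]
width: 0.0236
grasp_force: 40.0
t 18.18 r 90.8 phi 0.9 Frad 1.9 Ftan(resist) 4.7 Fz 1.4 z 0.1856 w 0.0236
145 [170, 174, 174, 174, 170, 141, 91, 60, 57, 57, 56, 57, 77, 120, 101, 62, 46, 46, 69, 127, 147, 149, 148, 146, 146, 145, 147, 148, 148, 150, 150, 150, 148, 142, 116, 118, 142, 149, 147, 146]
160 [175, 173, 165, 120, 67, 56, 57, 57, 57, 63, 96, 124, 90, 49, 43, 48, 81, 131, 147, 147, 145, 143, 130, 122, 141, 145, 147, 149, 150, 149, 142, 94, 66, 101, 142, 147, 146, 145, 147, 147]
```

```bash
python3 -m creep '[[1,-0.0035,0.003,0,0,0,0],[1,-0.007,0.006,0,0,0,0],[1,-0.0109,0.0083,0,0,0,0],[1,-0.015,0.0104,0,0,0,0]]'|grep force; python3 cr.py; python3 -m creep '[[1,-0.0042,0.0019,0,0,0,0],[1,-0.0084,0.0036,0,0,0,0],[1,-0.0127,0.0051,0,0,0,0],[1,-0.0171,0.0064,0,0,0,0]]'|grep force; python3 cr.py
```

```text
contact_force: [0.0, 6.2, 2.0]
grasp_force: 40.0
t 18.73 r 91.0 phi 1.102 Frad -0.7 Ftan(resist) 6.2 Fz 2.0 z 0.1856 w 0.0231
contact_force: [1.4, 5.1, 1.4]
grasp_force: 40.0
t 19.23 r 91.1 phi 1.303 Frad -0.3 Ftan(resist) 5.3 Fz 1.4 z 0.1856 w 0.0233
```

```bash
cat >> cr.py <<'E'
if len(sys.argv)>1 and -F[:2]@t>float(sys.argv[1]): print('LOAD');sys.exit(1)
E
C="python3 -m creep"; k(){ python3 cr.py 7.6; }
python3 -m creep '[[1,-0.0018,0.0005,0,0,0,0],[1,-0.0035,0.0009,0,0,0,0]]' >/dev/null && k &&
python3 -m creep '[[1,-0.0018,0.0004,0,0,0,0],[1,-0.0036,0.0007,0,0,0,0]]' >/dev/null && k &&
python3 -m creep '[[1,-0.0018,0.0003,0,0,0,0],[1,-0.0036,0.0006,0,0,0,0]]' >/dev/null && k &&
python3 -m creep '[[1,-0.0018,0.0002,0,0,0,0],[1,-0.0036,0.0004,0,0,0,0]]' >/dev/null && k &&
python3 -m creep '[[1,-0.0018,0.0001,0,0,0,0],[1,-0.0036,0.0002,0,0,0,0]]' >/dev/null && k &&
python3 -m creep '[[1,-0.0018,0.0001,0,0,0,0]]' >/dev/null && k &&
python3 -m creep '[[1,-0.0018,0,0,0,0,0]]' >/dev/null && k &&
python3 -m creep '[[1,-0.0018,0,0,0,0,0]]' >/dev/null && k &&
python3 -m creep '[[1,-0.0018,0,0,0,0,0]]' >/dev/null && k &&
python3 -m creep '[[1,-0.0018,-0.0001,0,0,0,0]]' >/dev/null && k
```

```text
t 19.48 r 91.1 phi 1.343 Frad -0.8 Ftan(resist) 5.4 Fz 1.6 z 0.1856 w 0.0235
t 19.73 r 91.1 phi 1.383 Frad -0.6 Ftan(resist) 6.1 Fz 2.4 z 0.1856 w 0.0237
t 19.98 r 91.1 phi 1.422 Frad -0.4 Ftan(resist) 6.1 Fz 1.9 z 0.1856 w 0.0235
t 20.23 r 91.2 phi 1.461 Frad -0.5 Ftan(resist) 5.3 Fz 1.7 z 0.1856 w 0.0234
t 20.48 r 91.2 phi 1.5 Frad -0.8 Ftan(resist) 6.3 Fz 1.2 z 0.1856 w 0.0233
t 20.6 r 91.2 phi 1.52 Frad -0.1 Ftan(resist) 5.9 Fz 2.0 z 0.1856 w 0.0234
t 20.73 r 91.2 phi 1.534 Frad 0.3 Ftan(resist) 11.6 Fz 1.3 z 0.1856 w 0.0233
LOAD
```

```bash
for i in 1 2; do python3 -m creep '[[1,0,0,0,0,0,0]]' >/dev/null; python3 cr.py; done
python3 - <<'E'
from h import *
b=arm.capture('top')
g=b['img'].astype(int).sum(2)//3
for y in (145,160):print(y,g[y,180:215].tolist())
E
```

```text
t 20.85 r 91.2 phi 1.533 Frad 0.9 Ftan(resist) 7.7 Fz 1.7 z 0.1856 w 0.0236
t 20.98 r 91.2 phi 1.533 Frad 0.3 Ftan(resist) 9.4 Fz 2.2 z 0.1856 w 0.0234
145 [177, 177, 170, 138, 140, 171, 175, 176, 176, 171, 143, 92, 61, 58, 61, 82, 106, 82, 50, 44, 50, 85, 133, 149, 150, 148, 147, 149, 149, 151, 150, 150, 151, 152, 151]
160 [148, 119, 149, 173, 175, 176, 176, 166, 120, 68, 57, 58, 71, 114, 99, 59, 46, 46, 62, 107, 139, 148, 147, 145, 142, 134, 143, 148, 147, 149, 150, 151, 148, 122, 87]
```

```bash
python3 -m creep '[[1,-0.0007,0,0,0,0,0]]' >/dev/null; python3 cr.py; python3 -m creep '[[1,-0.0007,0,0,0,0,0]]' >/dev/null;  python3 cr.py
```

```text
t 21.15 r 91.2 phi 1.534 Frad 0.4 Ftan(resist) 11.5 Fz 1.0 z 0.1856 w 0.0235
t 21.27 r 91.2 phi 1.536 Frad 0.9 Ftan(resist) 14.1 Fz 0.4 z 0.1856 w 0.0232
```

```bash
python3 -m creep '[[1,0.0015,0,0,0,0,0]]' >/dev/null; python3 cr.py; python3 -m creep '[[1,0.001,0,0,0,0,0]]' >/dev/null;  python3 cr.py
```

```text
t 21.4 r 91.2 phi 1.532 Frad 0.0 Ftan(resist) 5.1 Fz 2.4 z 0.1856 w 0.0233
t 21.52 r 91.2 phi 1.532 Frad 0.2 Ftan(resist) 3.5 Fz 3.9 z 0.1856 w 0.0235
```

```bash
python3 -m creep '[[-1,0,0,0,0,0,0],[-1,0,0,0,0,0,0],[-1,0,0,0,0,0,0],[-1,0,0,0,0,0,0],[-1,0,0,0,0,0,0],[-1,0,0,0,0,0,0],[-1,0,0,-0.03,0,0,0],[-1,0,0,-0.07,0,0,0],[-1,0,0,-0.11,0,0,0],[-1,0,0,-0.15,0,0,0],[-1,0,0,-0.15,0,0,0]]'; python3 - <<'E'
from h import *
a=arm.capture('side');b=arm.capture('top')
I=np.vstack([cv2.resize(a['img'][100:280,260:490],None,fx=2.4,fy=2.4),cv2.resize(b['img'][70:130,180:410],None,fx=2.4,fy=2.4)*0])[:430,:,::-1]
cv2.imwrite('pics/m9.png',I)
g=b['img'].astype(int).sum(2)//3
for y in (145,160):print(y,g[y,185:205].tolist())
A=np.array([.5565,.03])
for ph in(7.81,):
  th=np.radians(56.3)-ph; h=A+.09*np.array([np.cos(th),np.sin(th)]);print(proj(a,[[*h,.169],[*h,.235]]).round(1).tolist())
for n in('shaker_mid','dip_cup_mid','grip_mid'):print(n,arm.find_in(a,n)[:1])
E
```

```text
t: 22.9
tcp_pos: [0.6339, -0.0194, 0.3391]
tool_rot: [0.881, 0.472, 0.005, 0.001]
contact_force: [-0.3, 0.5, -0.2]
width: 0.0917
grasp_force: 0.0
145 [173, 176, 177, 177, 173, 144, 93, 61, 58, 61, 81, 106, 83, 50, 46, 51, 85, 134, 150, 150]
160 [177, 176, 167, 121, 69, 58, 59, 72, 114, 100, 61, 45, 45, 63, 109, 140, 149, 148, 147, 143]
[[420.0, 213.4], [424.5, 193.5]]
shaker_mid [{'point': [459.6, 258.3], 'confidence': 0.73}]
dip_cup_mid [{'point': [359.7, 296.8], 'confidence': 0.82}]
grip_mid [{'point': [420.8, 204.6], 'confidence': 0.66}]
```

View pics/m9.png

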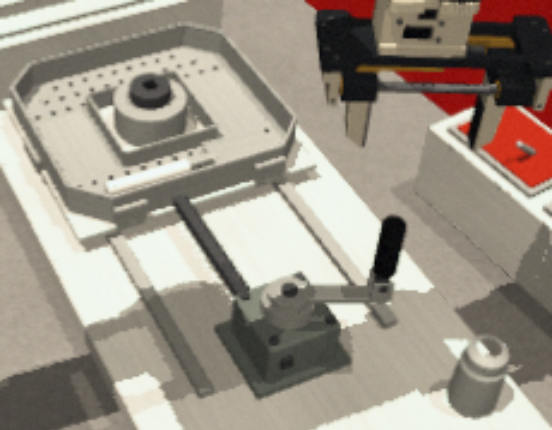

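The grip stands upright at crop (383–395, 218–278). The tray is at the apron with the scraper inside, the shaker and cup haven't moved, and the arm is clear. Handing in.

```bash
python3 -c "
from bench import arm
print(arm.finish_job())"
```

```text
the job is handed in; nothing more can be done
None
```

I handed the job in at about 23 s, but no verdict came back. The grip is folded upright, the carriage is wound about 1¼ turns clockwise with the tray at the apron, and the crank is released. The load at the grip peaked about 8 N above running (about 60 N on the tray), just over the snug range but well under 90 N; the brake should now hold up to 39 N. The shaker and dip cup have not moved.

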